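# Turn a lens cell's retaining ring home with the pin spanner

## Task

In the measuring lab, take the pin spanner that fits the lens cell's retaining ring (the one with the wider-set pins) from the wooden rack, seat both of its pins in the two holes of the ring so that its bar sits flat on the ring, and only then turn the ring clockwise, seen from above, until its lug is fully home against the stop block. Turn the ring with the spanner only, keeping the fingers off the lens cell, let go and leave the spanner standing upright in the ring. Leave the other spanner where it stands in the rack.

Things in the scene. Friction and masses are not known exactly. Their poses are not given: they have to be found in the camera images.
- wide_spanner_grip (a point): The wide steel pin spanner, an upside-down T. Bar 116 x 28 x 12 mm; on it a grip slab 44 (x) x 16 (y) x 56 mm high; 2 pins, 10 mm thick, 12 long, point down 80 mm apart on the bar's line. Point: middle of the grip, 40 mm above the bar's underside. x along the bar, pinch along y, z up; half-turn symmetric. 0.3-0.5 kg. Stands pins down in a slot of a wooden rack 270 x 50 x 30 mm, bar on its top; either slot, 130 mm apart.
- narrow_spanner_grip (a point): The wrong spanner, to be left alone, in the rack's other slot: same grip slab, but its bar is only 76 mm long and its pins only 44 mm apart. Point: middle of its grip; axes as for the wide one.
- lens_cell: Fixed black lens cell, 156 mm wide on a 180 mm square plate. Origin: centre of its underside; z up = ring axis. On top an aluminium ring, outer 120, bore 48 mm (glass inside), top at z 71 mm. 2 through holes, 28 mm along the turn x 20 radial, 14 deep, centred 40 mm from the axis, on this body's x line when joint ring is 0. Steel stop block at the rim, 25 deg from x towards y.
- ring (a joint): Ring angle, rad, growing clockwise seen from above: at value q the line of holes is turned by -q about z. Starts at 0 to 0.3; 0.95 is home: the lug on the ring's rim (12 mm wide, 90 deg anticlockwise of the x-side hole) meets the stop block. 0.15 N m of friction; stays where left. Hole play: the spanner may turn up to 0.25 rad (0.5 end to end) before the ring follows.
Not all that is in view belongs to the job. What is shaped like the part that bears wide_spanner_grip but blue or purple is not meant.

How it is judged:
By the outcome, as a careful person would: the job done as asked, in the order asked, and still so for the second after the job is handed in, with the robot touching nothing.
It also fails if it takes over 48 s, if anything falls off the work surface, if the arm or the gripper's body presses on something with over 40 N, if the wrist force passes 120 N, or if a joint passes its speed limit or range.

## Robot

A 6-joint arm with a two-finger parallel gripper is mounted at the origin on the work surface. World frame = base frame: x ahead of the robot, y to its left, z up, the work surface at z = 0. Lengths are in m, angles in rad, forces in N, time in s.
With the tool pointing down it reaches from about 0.35 to 0.775 m from the base axis. Payload 7.3 kg.
Tool frame: the origin (TCP) lies on the mounting face of the last link; the fingertips stand 178 mm ahead of it and the grasp point (between the pads) lies 159 mm ahead of it (robot.tcp_to_tips is the distance from the TCP to the fingertips, in m); z points along the fingers, y is the direction in which the jaws open and shut (so a half turn about z gives the same grasp; the last joint's range is limited). The gripper opens to 92 mm and grips with 3 to 60 N. Pads are 19 mm wide; open, the fingers measure 130 mm over their backs; the gripper's body (75 mm by 190 mm) begins 47 mm behind the grasp point.
Start: joints at [0.98, 0.342, 1.524, -0, 1.275, -0.146], TCP at [0.226, 0.474, 0.405] pointing down, gripper open.
Joint ranges: [-2.53, 2.53], [-0.77, 2.02], [0.04, 2.7], [-1, 4.14], [0.28, 2.66], [-3.11, 3.11]. Speed limits (rad/s): [2.57, 2.57, 3.14, 3.14, 3.14, 3.14].

## Interface

Orientations are given as [roll, pitch, yaw] about the fixed x, y, z axes, in that order (R = Rz(yaw) Ry(pitch) Rx(roll)).
In Python, from cell import robot, viewer gives the robot as it stands.
- The arm moves only by the shell command python3 -m creep 'ROWS' [OPENING] [FORCE]. ROWS is JSON, a list that holds one entry, the list of rows, each a list of 6 numbers: the shift along the world's x, y, z in mm, then the turn, a rotation vector about the world's x, y, z in degrees. A call has 1 to 5 rows; each row shifts and turns the pose as measured when the row begins; what a row does not reach is not made up. A row lasts 1/12 s, in which the tool goes at most 41.7 mm and 7.16 degrees, less where a joint would pass 70% of its speed; a pose out of reach is approached as far as the arm can. A call with a gripper value outside its range is refused whole. OPENING is the closure, from -1 (fully open) to 1 (shut), set as the call begins (- or left out, the last holds). The fingers move at their own pace and stop on an object; FORCE is the grip in N (left out, the last holds). Time passes only in rows, so rows that do not move let the fingers close. It gives the time, the measured TCP pose, the force and the opening at its end, in the units of the state.
- robot.observe(): the state, without advancing time (a new reading comes with each control period).
- viewer.read_camera(name): name is "scene" or "top"; returns the picture (384x512x3 uint8, blue, green, red); there is no depth.
- viewer.camera_model(name): a dict with "fx", "fy", "cx", "cy" (pixels), "pose" (4x4, takes a point from camera to world coordinates). Camera axes: x right, y up, looking along -z (the intrinsics and any distortion apply to the point x, -y, -z); pixel columns grow to the right and rows downward; lengths in m; the calibration is good to about 2 mm. A picture is of the moment at which its call begins. camera_model takes no time and is no camera call.
- robot.hand_in(): hands the job in, once; it reports no verdict.
The state is a dict: "time": time; "qpos": joint angles; "qvel": joint speeds; "joint_efforts": joint torques, N m; "tool_pos": TCP position; "tool_rot": TCP orientation; "contact_force": force on the tool from outside, world axes, zero at the start; "torque": the same for the moment, N m; "opening": finger opening in m.
Only numpy, scipy, OpenCV 4.12 (cv2) and the standard library are available. Lean on these libraries where they do the work, as an engineer would, in place of code of your own. Each camera call takes 0.05 s, during which the arm holds its last target. There are 200 camera calls.

## Working session

There is one attempt and no reset: what is moved stays moved. The work goes in short steps, Python scripts to look and compute and a shell command to move; the robot and the scene stay as the last step left them, time stands still between calls to the robot, and variables do not carry over. Pictures are saved under pics/ and viewed, about 8 in all and at most 12, crops included, and the job is handed in when it is done.

```bash
mkdir -p pics; cat > h.py <<'E'
import numpy as np, cv2
from cell import robot, viewer
def cam(n):
    m=viewer.camera_model(n); return m
def ray(m,u,v):
    K=np.array([[m['fx'],0,m['cx']],[0,m['fy'],m['cy']],[0,0,1.]])
    d=m.get('distortion',m.get('dist'))
    p=cv2.undistortPoints(np.array([[[u,v]]],float),K,None if d is None else np.array(d,float))[0,0]
    P=np.array(m['pose']); return P[:3,3],P[:3,:3]@np.array([p[0],-p[1],-1.])
def onz(m,u,v,z):
    o,d=ray(m,u,v); return o+d*(z-o[2])/d[2]
def proj(m,X):
    P=np.array(m['pose']); c=P[:3,:3].T@(np.array(X,float)-P[:3,3])
    return m['cx']+m['fx']*c[0]/-c[2], m['cy']+m['fy']*-c[1]/-c[2]
E
python3 - <<'E'
from h import *
a=viewer.read_camera('top');b=viewer.read_camera('scene')
for n,i in(('top',a),('scene',b)):
    cv2.imwrite(f'pics/{n}0.png',i); print(n,cam(n))
print(robot.observe())
E
```

```text
top {'fx': 377.4001854336425, 'fy': 377.4001854336425, 'cx': 257.5628648134433, 'cy': 194.46350928477742, 'pose': array([[-0.01434288,  0.99590893, -0.08921711,  0.45035106],
       [-0.99988432, -0.0147373 , -0.00376366,  0.05297039],
       [-0.00506308,  0.08915281,  0.99600509,  0.99220772],
       [ 0.        ,  0.        ,  0.        ,  1.        ]])}
scene {'fx': 421.93236083142045, 'fy': 421.93236083142045, 'cx': 254.03940960278962, 'cy': 192.3133662805758, 'pose': array([[-0.19175764, -0.82933995,  0.52480877,  1.07543958],
       [ 0.98133071, -0.15395736,  0.11526994,  0.16467142],
       [-0.0147998 ,  0.53711486,  0.84337927,  0.9377161 ],
       [ 0.        ,  0.        ,  0.        ,  1.        ]])}
{'time': 0.1, 'qpos': array([ 9.80009602e-01,  3.42685541e-01,  1.52485264e+00, -5.76080407e-06,
        1.27541413e+00, -1.46012047e-01]), 'qvel': array([-0.00010321, -0.00247409, -0.00059145,  0.0010314 ,  0.00146867,
       -0.00019959]), 'joint_efforts': array([ 1.10869158e-03, -4.32002664e+01, -2.44695497e+01,  7.19194184e-02,
        5.25684224e-02, -8.27238591e-05]), 'tool_pos': array([0.22581576, 0.47384727, 0.40412146]), 'tool_rot': array([-3.14024666e+00, -1.92371661e-04,  2.69681953e+00]), 'contact_force': array([-0.37689035,  0.18051197,  0.48670738]), 'torque': array([-0.01654607, -0.06458276, -0.03069891]), 'opening': 0.09200173245556989}
```

View pics/top0.png

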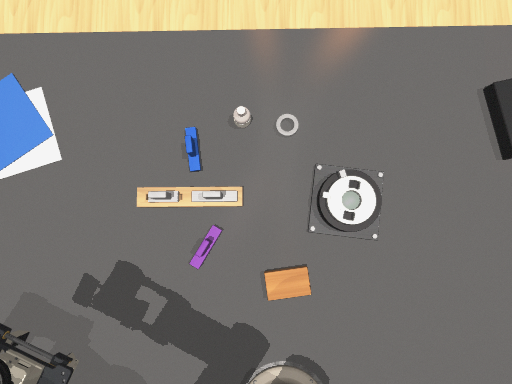

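View pics/scene0.png

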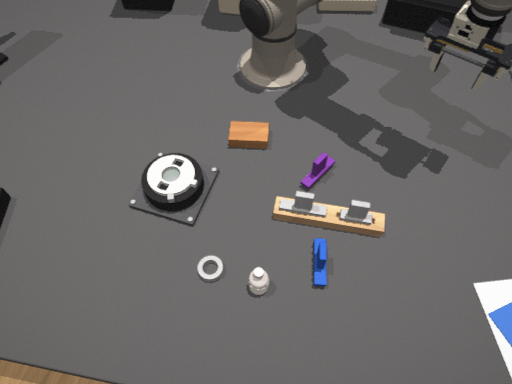

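Top picture: the rack is at (190,197). Things that could be taken for the wide spanner: the steel spanner in the right slot (214,196, long bar), the steel spanner in the left slot (163,197, short bar), the blue one (193,150) and the purple one (206,247). I choose (214,196). The lens cell is at (351,200), with holes near (354,185) and (349,215). I'll check with one close crop.

```bash
python3 - <<'E'
from h import *
a=cv2.imread('pics/top0.png')
r=cv2.resize(a[170:225,130:250],None,fx=6,fy=6,interpolation=cv2.INTER_CUBIC)[:, :720]
c=cv2.resize(a[160:242,305:388],None,fx=3,fy=3,interpolation=cv2.INTER_CUBIC)
o=np.zeros((600,760,3),np.uint8); o[:r.shape[0],:r.shape[1]]=r; o[340:340+c.shape[0],:c.shape[1]]=c
s=cv2.imread('pics/scene0.png')[140:220,125:225]
s=cv2.resize(s,None,fx=3,fy=3,interpolation=cv2.INTER_CUBIC); o[340:580,300:600]=s
cv2.imwrite('pics/crop0.png',o)
m=cam('top'); g=cv2.cvtColor(a,cv2.COLOR_BGR2HSV)
# rack wood mask
w=cv2.inRange(g,(8,60,100),(30,255,255)); w[:60]=0
cs=cv2.findContours(w,0,2)[0]
for q in cs:
    if cv2.contourArea(q)>100: print('wood',cv2.minAreaRect(q),q[:,0].min(0),q[:,0].max(0))
# bright steel/alu
w=cv2.inRange(g,(0,0,130),(180,60,255)); w[:60]=0;w[:, :130]=0
for q in cv2.findContours(w,0,2)[0]:
    if cv2.contourArea(q)>15: print('steel',cv2.contourArea(q),cv2.minAreaRect(q))
# plate bolts, ring
k=cv2.inRange(g,(0,0,140),(180,60,255))[160:245,300:390]
n,l,st,ce=cv2.connectedComponentsWithStats(k)
for i in range(1,n): print(st[i],ce[i]+[300,160])
print('ring dark')
k=cv2.inRange(g,(0,0,0),(180,255,60))[165:235,315:388]
n,l,st,ce=cv2.connectedComponentsWithStats(k,connectivity=4)
for i in range(1,n):
  if st[i][4]>20: print(st[i],ce[i]+[315,165])
E
```

```text
wood ((287.22515869140625, 283.151123046875), (29.004301071166992, 44.091941833496094), 82.23483276367188) [264 267] [310 300]
wood ((189.5, 196.0), (20.0, 105.0), 90.0) [137 186] [242 206]
steel 558.5 ((282.0, 375.0), (16.0, 64.0), 90.0)
steel 104.0 ((265.6000061035156, 368.20001220703125), (8.049844741821289, 41.14365005493164), 63.43495178222656)
steel 15.5 ((312.5, 228.0), (4.0, 5.0), 90.0)
steel 449.5 ((214.5, 196.0), (10.0, 45.0), 90.0)
steel 290.5 ((163.0, 196.0), (10.0, 30.0), 90.0)
steel 1881.5 ((350.23175048828125, 198.91464233398438), (51.70306396484375, 48.36982727050781), 37.30394744873047)
steel 369.5 ((286.7500305175781, 124.25001525878906), (21.21320343017578, 21.92030906677246), 45.0)
steel 268.5 ((241.5, 116.0), (20.0, 17.0), 90.0)
steel 23.0 ((329.0, 61.0), (2.0, 16.0), 90.0)
[17  5  5  5 20] [319.05 166.9 ]
[  22    9   54   56 1750] [350.46457143 198.86457143]
[78 12  6  5 22] [380.31818182 174.04545455]
[82 23  1  1  1] [382. 183.]
[81 34  1  1  1] [381. 194.]
[79 55  1  1  1] [379. 215.]
[10 66  5  5 21] [312.19047619 228.14285714]
[78 66  1  1  1] [378. 226.]
[72 74  6  5 20] [374.5 235.8]
ring dark
[  2  14  30  53 151] [323.89403974 208.34437086]
```

View pics/crop0.png

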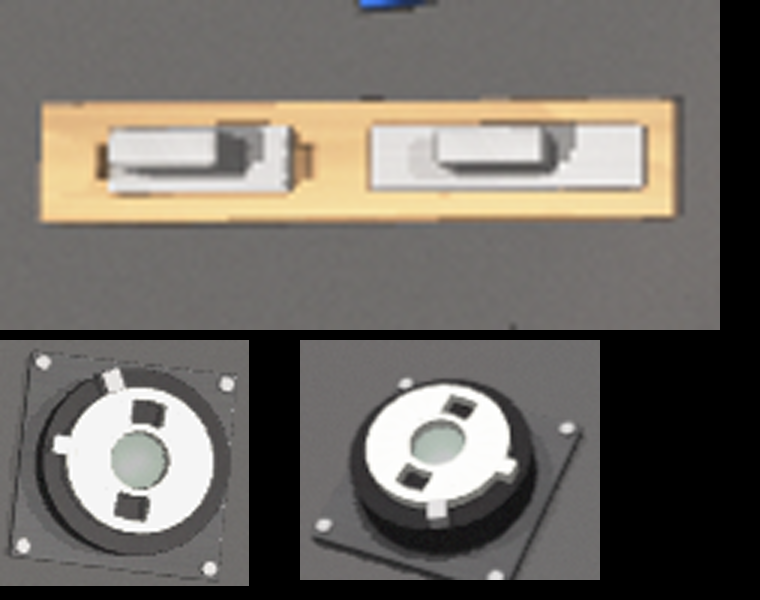

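The crop confirms it: the right-slot spanner (214,196) has the long bar, so it is the wide one. On the cell, the lug is at left (~(326,195)) and the stop block at upper left (~(343,173)). The holes are near (354.7,184) and (349,215). Next I compute the positions.

```bash
python3 - <<'E'
from h import *
a=cv2.imread('pics/top0.png'); g=cv2.cvtColor(a,cv2.COLOR_BGR2GRAY)
m=cam('top'); ms=cam('scene')
P=lambda t,p:print(t,np.round(np.array(p)*1000,1))
q=cv2.resize(g,None,fx=6,fy=6,interpolation=cv2.INTER_CUBIC)
for (u,v) in((214.4,196.2),): P('bar mid',onz(m,u,v,.042))
L=onz(m,130+370/6-.4,196.2,.042);R=onz(m,130+643/6-.4,196.2,.042);P('bar ends',(L,R))
P('grip top',onz(m,211.6,194.1,.098))
rk=[onz(m,u,v,.03) for u,v in((137,196),(242,196))];P('rack ends',rk)
# holes by mask in both views
def holes(i,box,m,n):
    x0,y0,x1,y1=box; s=i[y0:y1,x0:x1]; s=cv2.resize(s,None,fx=4,fy=4,interpolation=cv2.INTER_CUBIC)
    h=cv2.cvtColor(s,cv2.COLOR_BGR2GRAY); b=(h<130).astype(np.uint8)
    k,l,st,ce=cv2.connectedComponentsWithStats(b,connectivity=4)
    for j in range(1,k):
        if 200<st[j][4]<3000:
            c=(ce[j]-1.5)/4+[x0,y0]; print(n,st[j],c.round(1)); P('  ',onz(m,*c,.071))
    w=(h>190).astype(np.uint8)
    cs=max(cv2.findContours(w,0,2)[0],key=cv2.contourArea)
    # ring disc: opening removes lugs
    f=np.zeros_like(w);cv2.drawContours(f,[cs],-1,1,-1);f=cv2.morphologyEx(f,cv2.MORPH_OPEN,cv2.getStructuringElement(2,(61,61)))
    e=cv2.fitEllipse(max(cv2.findContours(f,0,2)[0],key=cv2.contourArea)); c=(np.array(e[0])-1.5)/4+[x0,y0]
    print(n,'ring',c,np.array(e[1])/4); P('  ',onz(m,*c,.071))
holes(a,(318,162,388,236),m,'top'); holes(cv2.imread('pics/scene0.png'),(135,145,212,212),ms,'scene')
b=[onz(m,*p,.012) for p in((319.05,166.9),(380.3,174.0),(312.2,228.1),(374.5,235.8))];P('bolts',b);P('mean',np.mean(b,0))
E
```

```text
bar mid [532.7 165.7  42. ]
bar ends [[533.5 224.3  42. ]
 [531.8 109.2  42. ]]
grip top [532.9 165.7  98. ]
rack ends [[537.2 365.6  30. ]
 [533.2  96.5  30. ]]
top [ 124   72   44   37 1259] [354.  183.9]
   [ 555.4 -180.5   71. ]
top [140 115  33  70 395] [358.  198.6]
   [ 519.1 -189.    71. ]
top [ 101  195   46   39 1310] [348.5 215.2]
   [ 478.9 -164.4   71. ]
top ring [351.16953659 199.58036423] [47.53881073 48.73883438]
   [ 516.9 -172.2   71. ]
scene [153  56  41  29 735] [177.8 162.1]
   [ 481.7 -163.3   71. ]
scene [109  89  67  38 428] [169.1 169.2]
   [ 507.3 -178.7   71. ]
scene [ 90 147  44  33 889] [162.5 185.6]
   [ 558.2 -180.    71. ]
scene ring [170.38553619 174.13282776] [37.97740936 47.89611816]
   [ 521.3 -170.9   71. ]
bolts [[ 608.3 -105.6   12. ]
 [ 587.1 -265.2   12. ]
 [ 448.8  -83.3   12. ]
 [ 426.7 -243.3   12. ]]
mean [ 517.7 -174.3   12. ]
```

Everything agrees with the given sizes: bar 115 mm, rack 269 mm, holes 78 mm apart. The spanner is at (533,166) with its bar at 89.2°. The ring centre is at (518,-172) and the hole line at -12°. The cell's x axis is at -8°, so q0 is about 0.07. I move above the spanner.

```bash
python3 -m creep '[[[28,-28,-9,0,0,-6.5],[28,-28,-9,0,0,-6.5],[28,-28,-9,0,0,-6.5],[28,-28,-9,0,0,-6.5],[28,-28,-9,0,0,-6.5]]]' -1 30; python3 -m creep '[[[28,-28,-9,0,0,-6.5],[28,-28,-9,0,0,-6.5],[28,-28,-9,0,0,-6.5],[28,-28,-9,0,0,-6.5],[0,0,0,0,0,0]]]'
```

```text
time: 0.52
tool_pos: [0.364, 0.3336, 0.3579]
tool_rot: [3.14, -0.003, 2.122]
contact_force: [0.2, 1.0, 0.3]
opening: 0.0923
time: 0.93
tool_pos: [0.4812, 0.2125, 0.3181]
tool_rot: [-3.141, -0.0, 1.635]
contact_force: [0.5, 0.5, 0.8]
opening: 0.0922
```

```bash
python3 -m creep '[[[26,-23,-13,0,0,-3],[26,-23,-13,0,0,-1.5],[0,0,0,0,0,0]]]'; python3 - <<'E'
from h import *
i=viewer.read_camera('scene');j=viewer.read_camera('top')
s=robot.observe();print(s['tool_pos'],s['tool_rot'])
o=np.hstack([cv2.resize(i[110:300,220:420],None,fx=2,fy=2),cv2.resize(j[100:290,110:305],None,fx=2,fy=2)])
cv2.imwrite('pics/a1.png',o)
E
```

```text
time: 1.18
tool_pos: [0.5343, 0.1642, 0.2906]
tool_rot: [-3.139, -0.001, 1.551]
contact_force: [-0.7, -0.0, 1.0]
opening: 0.0916
[0.53186324 0.16683889 0.29192915] [-3.13783209e+00 -1.96585946e-03  1.55386989e+00]
```

View pics/a1.png

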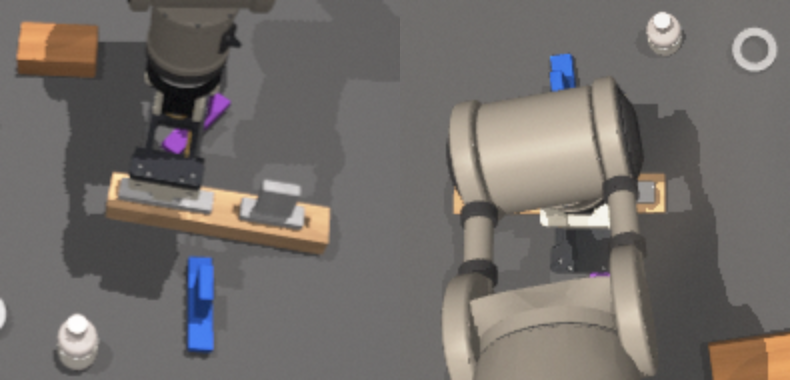

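The gripper sits over the wide spanner in the rack (scene crop, about (165,185)). I go down and close on the grip.

```bash
python3 -m creep '[[[0,0,-30,0,0,0],[0,0,-20,0,0,0],[0,0,-11,0,0,0],[0,0,0,0,0,0]]]' ; python3 -m creep '[[[0,0,0,0,0,0],[0,0,0,0,0,0],[0,0,0,0,0,0],[0,0,0,0,0,0],[0,0,0,0,0,0]]]' 1 40;  python3 -m creep '[[[0,0,0,0,0,0],[0,0,0,0,0,0],[0,0,0,0,0,0]]]'
```

```text
time: 1.62
tool_pos: [0.5291, 0.1707, 0.2316]
tool_rot: [-3.141, -0.004, 1.56]
contact_force: [-1.0, -1.0, -0.2]
opening: 0.0921
time: 2.03
tool_pos: [0.5277, 0.1741, 0.2356]
tool_rot: [3.139, -0.005, 1.566]
contact_force: [0.4, -0.1, 0.1]
opening: 0.0631
time: 2.28
tool_pos: [0.5281, 0.1742, 0.2372]
tool_rot: [3.136, -0.006, 1.566]
contact_force: [0.2, 0.6, -0.8]
opening: 0.0435
```

```bash
python3 -m creep '[[[4,-8,-9,0,0,0],[0,0,0,0,0,0],[0,0,0,0,0,0]]]'; python3 -m creep '[[[0,0,0,0,0,0],[0,0,0,0,0,0],[0,0,0,0,0,0]]]'
```

```text
time: 2.53
tool_pos: [0.5327, 0.1652, 0.2275]
tool_rot: [3.135, -0.006, 1.566]
contact_force: [-0.1, 0.1, -0.0]
opening: 0.0231
time: 2.78
tool_pos: [0.5334, 0.1647, 0.2273]
tool_rot: [3.134, -0.006, 1.565]
contact_force: [0.4, 1.1, 1.1]
opening: 0.0157
```

```bash
python3 -m creep '[[[0,0,6,0,0,0],[0,0,10,0,0,0],[0,0,20,0,0,0],[0,0,30,0,0,0],[0,0,30,0,0,0]]]' - 50; python3 - <<'E'
from h import *
i=viewer.read_camera('scene')
s=robot.observe();print(s['tool_pos'],s['tool_rot'],s['opening'],s['contact_force'],s['torque'])
cv2.imwrite('pics/a2.png',cv2.resize(i[90:290,220:420],None,fx=3,fy=3))
E
```

```text
time: 3.2
tool_pos: [0.5292, 0.1642, 0.319]
tool_rot: [-3.126, -0.002, 1.565]
contact_force: [1.5, 0.1, -4.8]
opening: 0.0156
[0.53050081 0.16456097 0.32555158] [-3.13571767 -0.00348343  1.56551685] 0.015902034473853327 [2.03194826 0.1046447  0.43473165] [-0.00898861 -0.21386001  0.04299334]
```

View pics/a2.png

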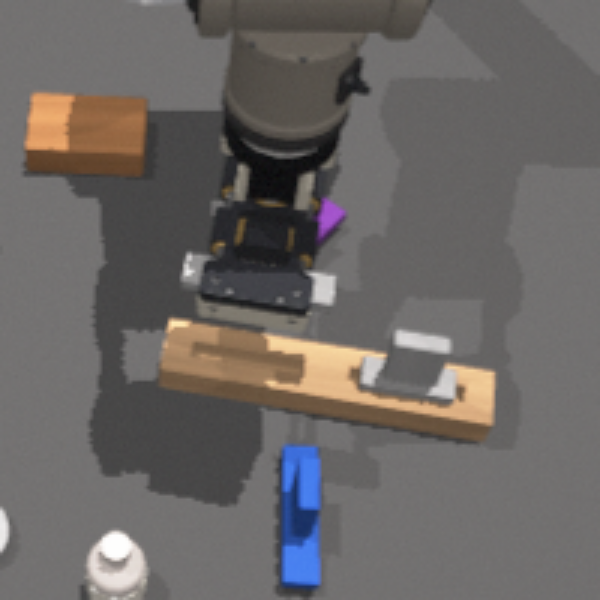

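It lifted cleanly, with the wide bar in the hand and the left slot now empty except for the narrow spanner still standing. I carry it over the ring, turning +78° on the way.

```bash
python3 -m creep '[[[-1,-26,1,0,0,6],[-1,-26,1,0,0,6],[-1,-26,1,0,0,6],[-1,-26,1,0,0,6],[-1,-26,1,0,0,6]]]'; python3 -m creep '[[[-1,-26,1,0,0,6],[-1,-26,1,0,0,6],[-1,-26,1,0,0,6],[-1,-26,0,0,0,6],[-1,-26,0,0,0,6]]]';python3 -m creep '[[[-1,-26,0,0,0,6],[-1,-20,0,0,0,6],[0,0,0,0,0,0]]]'
```

```text
time: 3.67
tool_pos: [0.5234, 0.0357, 0.3368]
tool_rot: [3.141, -0.005, 2.118]
contact_force: [-0.0, -0.2, -5.2]
opening: 0.0161
time: 4.08
tool_pos: [0.5152, -0.0995, 0.3417]
tool_rot: [-3.141, -0.008, 2.67]
contact_force: [-0.2, 0.2, -4.8]
opening: 0.0158
time: 4.33
tool_pos: [0.5115, -0.1516, 0.3426]
tool_rot: [-3.139, -0.009, 2.893]
contact_force: [-0.5, 0.6, -4.5]
opening: 0.0156
```

```bash
python3 -m creep '[[[3,-10,-10,0,-0.3,1.2],[3,-10,-20,0,-0.2,1],[0,0,-10,0,0,0],[0,0,0,0,0,0],[0,0,0,0,0,0]]]'; python3 - <<'E'
from h import *
i=viewer.read_camera('scene');j=viewer.read_camera('top')
s=robot.observe();print(s['tool_pos'],s['tool_rot'],s['opening'])
cv2.imwrite('pics/s3.png',i);cv2.imwrite('pics/t3.png',j)
o=np.hstack([cv2.resize(i[120:230,110:240],None,fx=4,fy=4,interpolation=2),cv2.resize(j[130:240,310:376],None,fx=4,fy=4)])
cv2.imwrite('pics/a3.png',o)
E
```

```text
time: 4.75
tool_pos: [0.5161, -0.1719, 0.3028]
tool_rot: [3.141, -0.002, 2.926]
contact_force: [-0.1, 0.6, -4.2]
opening: 0.0155
[ 0.51624975 -0.17170007  0.30326059] [ 3.14082111e+00 -9.67779585e-04  2.92692563e+00] 0.015772364302652792
```

View pics/a3.png

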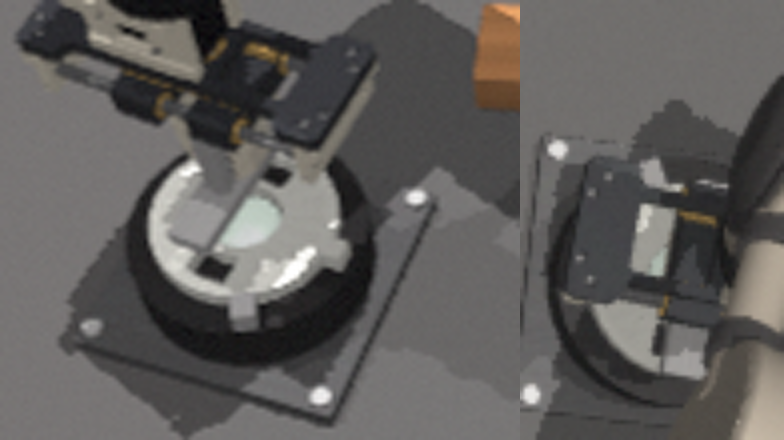

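The bar hangs over the ring, roughly in line with both holes (scene crop holes at ~(215,268) and (275,175)). I check this by projecting the expected bar corners into the scene view.

```bash
python3 - <<'E'
from h import *
m=cam('scene'); c=np.array([.5163,-.1717]); a=2.9269
ex=np.array([np.cos(a),np.sin(a)]);ey=np.array([-ex[1],ex[0]])
for z in(.1058,.1178):
  for sx in(-58,58):
    for sy in(-14,14):
      p=c+ex*sx/1e3+ey*sy/1e3; u=np.array(proj(m,[*p,z])); print(z,sx,sy,((u-[110,120])*4).round(0))
i=cv2.imread('pics/s3.png')
o=cv2.resize(i[140:200,130:200],None,fx=10,fy=10,interpolation=cv2.INTER_CUBIC)
for z,col in((.1058,(0,0,255)),(.1178,(0,255,0))):
  q=[((np.array(proj(m,[*(c+ex*sx/1e3+ey*sy/1e3),z]))+.5-[130,140])*10) for sx,sy in((-58,-14),(58,-14),(58,14),(-58,14))]
  cv2.polylines(o,[np.int32(q)],True,col,1)
for s in(-40,40):
  for k in(0,-12): 
    u=(np.array(proj(m,[*(c+ex*s/1e3),.1058+k/1e3]))+.5-[130,140])*10; cv2.circle(o,tuple(np.int32(u)),4,(255,0,255),-1)
cv2.imwrite('pics/a4.png',o[:600])
E
```

```text
0.1058 -58 -14 [205. 257.]
0.1058 -58 14 [164. 242.]
0.1058 58 -14 [298. 115.]
0.1058 58 14 [259. 102.]
0.1178 -58 -14 [200. 246.]
0.1178 -58 14 [159. 231.]
0.1178 58 -14 [295. 103.]
0.1178 58 14 [255.  90.]
```

View pics/a4.png

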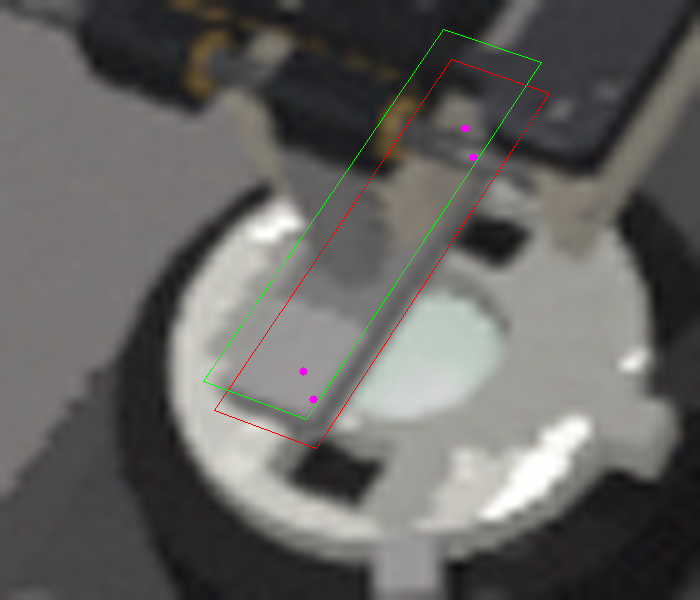

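```bash
python3 - <<'E'
from h import *
i=cv2.imread('pics/s3.png')
o=cv2.resize(i[164:192,142:180],None,fx=20,fy=20,interpolation=cv2.INTER_CUBIC)
o=cv2.convertScaleAbs(o,alpha=1.3)
for k in range(0,38,5): cv2.putText(o,str(142+k),(k*20+10,12),0,.4,(0,0,255),1); cv2.line(o,(k*20+10,14),(k*20+10,24),(0,0,255),1)
for k in range(1,28,5): cv2.putText(o,str(164+k),(0,k*20+10),0,.4,(0,0,255),1)
cv2.imwrite('pics/a5.png',o)
E
```

```text
(no output)
```

View pics/a5.png

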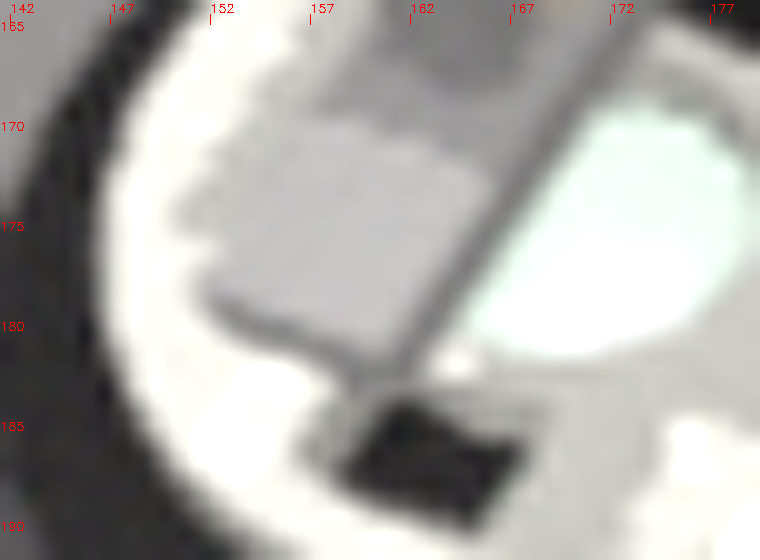

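```bash
python3 - <<'E'
from h import *
m=cam('scene'); f=lambda x,y:(142+x/20-.5,164+y/20-.5)
a=np.array([np.cos(np.radians(-12.3)),np.sin(np.radians(-12.3))])
for z in(.1178,.1148,.1208):
  L=onz(m,*f(207,292),z)[:2];R=onz(m,*f(395,350),z)[:2];E=onz(m,*f(495,185),z)[:2]
  mid=(L+R)/2; d=R-E; 
  print(z,'w',np.linalg.norm(L-R),'edge ang',np.degrees(np.arctan2(d[1],d[0])),'endmid',mid*1e3,'centre',(mid-.058*a)*1e3, 'endang',np.degrees(np.arctan2(*(L-R)[::-1])))
E
```

```text
0.1178 w 0.02480495364600535 edge ang -10.118961353217195 endmid [ 572.17516252 -180.42898259] centre [ 515.50651921 -168.07322019] endang -98.99561173568208
0.1148 w 0.02489571276218274 edge ang -10.118961353217374 endmid [ 570.33376283 -181.69167424] centre [ 513.66511951 -169.33591184] endang -98.99561173568223
0.1208 w 0.02471419452982798 edge ang -10.118961353217262 endmid [ 574.01656222 -179.16629094] centre [ 517.3479189  -166.81052853] endang -98.99561173568217
```

The two estimates agree that the spanner should move about +3.5 mm along x and -1.5 mm along y. The radial play is ±5 mm. I shift, then lower in small steps and watch the force.

```bash
python3 -m creep '[[[3.5,-1.5,-10,0,0,0],[0,0,-8,0,0,0],[0,0,0,0,0,0]]]'; python3 -m creep '[[[0,0,-3,0,0,0],[0,0,-3,0,0,0]]]'
```

```text
time: 5.1
tool_pos: [0.5206, -0.172, 0.286]
tool_rot: [3.142, 0.003, 2.928]
contact_force: [0.0, 0.1, -4.6]
opening: 0.0155
time: 5.27
tool_pos: [0.5209, -0.1716, 0.2798]
tool_rot: [-3.142, 0.003, 2.929]
contact_force: [0.7, -0.5, -5.7]
opening: 0.0159
```

```bash
python3 -c "
from h import *
s=robot.observe();print(s['tool_pos'],s['tool_rot'],s['contact_force'])"
```

```text
[ 0.52085646 -0.17161721  0.27978203] [-3.14151922  0.00331122  2.92853808] [ 0.74000193 -0.54375755 -5.68804274]
```

```bash
python3 -m creep '[[[-1,-1.5,-3,0,0,0],[0,0,-2,0,0,0]]]'; python3 -m creep '[[[0,0,-2,0,0,0],[0,0,-2,0,0,0]]]'
```

```text
time: 5.43
tool_pos: [0.5198, -0.173, 0.2741]
tool_rot: [-3.142, 0.003, 2.929]
contact_force: [-0.6, 0.8, -5.9]
opening: 0.016
time: 5.6
tool_pos: [0.5197, -0.1732, 0.2697]
tool_rot: [-3.142, 0.003, 2.928]
contact_force: [-0.0, 0.7, -4.8]
opening: 0.0157
```

```bash
python3 -m creep '[[[0,0,-1.5,0,0,0],[0,0,-1,0,0,0]]]'; python3 -m creep '[[[0,0,-1,0,0,0],[0,0,0,0,0,0]]]'
```

```text
time: 5.77
tool_pos: [0.5198, -0.1733, 0.2684]
tool_rot: [-3.141, 0.003, 2.928]
contact_force: [-3.1, 2.3, 10.7]
opening: 0.0158
time: 5.93
tool_pos: [0.5196, -0.1732, 0.2691]
tool_rot: [-3.141, 0.004, 2.928]
contact_force: [-0.2, 0.2, -5.4]
opening: 0.016
```

```bash
python3 -m creep '[[[0,0,-1,0,0,0]]]'; python3 - <<'E'
from h import *
i=viewer.read_camera('scene')
s=robot.observe();print(s['tool_pos'],s['tool_rot'],s['contact_force'],s['torque'])
cv2.imwrite('pics/s6.png',i)
cv2.imwrite('pics/a6.png',cv2.resize(i[140:210,125:215],None,fx=8,fy=8,interpolation=2))
E
```

```text
time: 6.02
tool_pos: [0.5198, -0.1733, 0.2686]
tool_rot: [-3.141, 0.005, 2.928]
contact_force: [-0.2, 1.2, 7.2]
opening: 0.0161
[ 0.51976834 -0.17327169  0.26868266] [-3.14102173  0.00500708  2.92825027] [-1.62805591  0.96413424  3.44305765] [0.25101394 0.55489707 0.05111003]
```

View pics/a6.png

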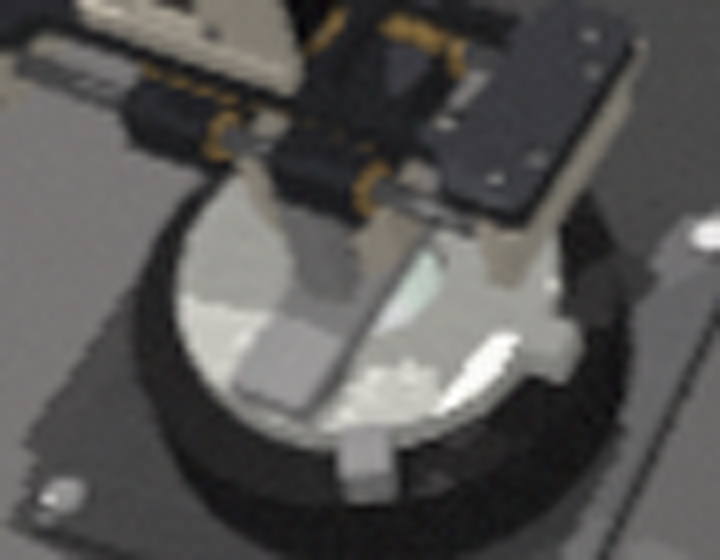

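Both pins are seated: there was contact at the expected height (0.2685) and the bar lies flat on the ring, while the lug (550,340) is still away from the stop block (365,465). Now I turn clockwise.

```bash
python3 -m creep '[[[0,0,-0.2,0,0,-4],[0,0,-0.2,0,0,-5],[0,0,-0.2,0,0,-5],[0,0,-0.2,0,0,-5],[0,0,-0.2,0,0,-5]]]'; python3 -c "
from h import *
s=robot.observe();print(s['torque'])"
```

```text
time: 6.48
tool_pos: [0.5197, -0.1745, 0.2688]
tool_rot: [-3.138, 0.007, 2.496]
contact_force: [-0.9, 0.4, 1.5]
opening: 0.016
[0.26107872 0.47559005 0.21593037]
```

```bash
python3 -m creep '[[[-0.4,0.5,-0.2,0.1,0.1,-5],[-0.3,0.5,-0.2,0.1,0.1,-5],[0,0,-0.2,0,0.1,-5],[0,0,-0.2,0,0,-5],[0,0,-0.2,0,0,-5]]]'; python3 -c "
from h import *
s=robot.observe();print(s['torque'])"
```

```text
time: 6.9
tool_pos: [0.5201, -0.1739, 0.2688]
tool_rot: [-3.138, 0.006, 2.039]
contact_force: [-2.2, -0.9, 1.7]
opening: 0.0153
[0.21161476 0.62159185 0.16281179]
```

```bash
python3 -m creep '[[[-0.5,0.3,-0.2,0,0,-3],[-0.3,0.3,-0.2,0,0,-3],[0,0,-0.2,0,0,-2]]]'; python3 -c "
from h import *
s=robot.observe();print(s['torque'])"; python3 -m creep '[[[0,0,-0.2,0,0,-2],[0,0,-0.2,0,0,-1.5]]]'; python3 -c "
from h import *
s=robot.observe();print(s['torque'])"
```

```text
time: 7.15
tool_pos: [0.5197, -0.1738, 0.2689]
tool_rot: [-3.14, 0.008, 1.889]
contact_force: [-1.4, 1.6, 1.7]
opening: 0.0156
[0.48488133 0.47191092 0.18189133]
time: 7.32
tool_pos: [0.5197, -0.1739, 0.2689]
tool_rot: [-3.14, 0.008, 1.825]
contact_force: [-2.0, -0.4, 1.1]
opening: 0.0159
[0.34875797 0.36819925 0.15043138]
```

```bash
for k in 1; do python3 -m creep '[[[0,0,-0.2,0,0,-1.5],[0,0,-0.2,0,0,-1.5]]]'; python3 -c "
from h import *
s=robot.observe();print(s['torque'])"; python3 -m creep '[[[0,0,-0.2,0,0,-1.5]]]'; python3 -c "
from h import *
s=robot.observe();print(s['torque'])"; done
```

```text
time: 7.48
tool_pos: [0.5197, -0.1737, 0.2689]
tool_rot: [-3.139, 0.008, 1.774]
contact_force: [-1.5, 0.3, 1.1]
opening: 0.0164
[0.3971592  0.26160593 1.39157722]
time: 7.57
tool_pos: [0.5197, -0.1735, 0.2689]
tool_rot: [-3.139, 0.009, 1.75]
contact_force: [-1.5, 4.5, 2.2]
opening: 0.0168
[1.01147679 0.3926993  1.38163202]
```

The torque rose from 0.15 to 1.4 N m at a bar angle of about -78°, which is what lug-on-stop should give. I look to confirm.

```bash
python3 - <<'E'
from h import *
i=viewer.read_camera('scene')
s=robot.observe();print(s['tool_pos'],s['tool_rot'],s['contact_force'],s['torque'])
cv2.imwrite('pics/s7.png',i)
cv2.imwrite('pics/a7.png',cv2.resize(i[140:210,125:215],None,fx=8,fy=8,interpolation=2))
E
```

```text
[ 0.51971756 -0.17345232  0.26888806] [-3.13905644  0.00882604  1.74812524] [-1.87411005  1.40721813  1.48521598] [0.50819051 0.37618021 1.40062991]
```

View pics/a7.png

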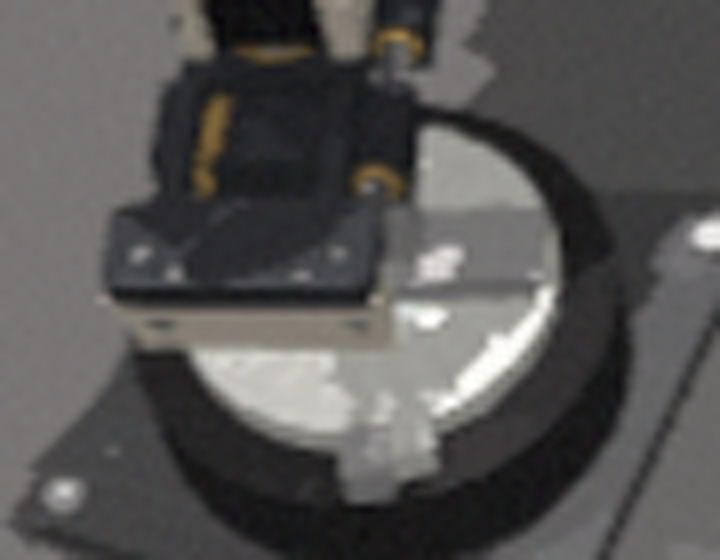

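The lug (415,445) sits right up against the stop block (365,465), so the ring is home. I relieve the twist by 1°, open part-way so the fingers stay clear of the block, and rise straight up.

```bash
python3 -m creep '[[[0,0,0,0,0,1]]]' && python3 -m creep '[[[0,0,0,0,0,0],[0,0,0,0,0,0],[0,0,0,0,0,0],[0,0,0,0,0,0],[0,0,0,0,0,0]]]' 0.13; python3 -c "
from h import *
s=robot.observe();print(s['torque'])"
```

```text
time: 7.7
tool_pos: [0.5197, -0.1733, 0.2689]
tool_rot: [-3.139, 0.009, 1.768]
contact_force: [0.3, 0.4, -1.5]
opening: 0.0162
time: 8.12
tool_pos: [0.5207, -0.1741, 0.2697]
tool_rot: [3.14, 0.012, 1.768]
contact_force: [0.2, 0.4, -0.7]
opening: 0.039
[-0.09038983  0.06177241  0.01362128]
```

```bash
python3 -m creep '[[[0,0,8,0,0,0],[0,0,20,0,0,0],[0,0,30,0,0,0],[0,0,35,0,0,0],[0,0,35,0,0,0]]]'; python3 -m creep '[[[-20,30,10,0,0,0],[-20,35,5,0,0,0],[-20,35,0,0,0,0],[-20,35,0,0,0,0],[-20,35,0,0,0,0]]]' -1; python3 -m creep '[[[0,35,0,0,0,0],[0,35,0,0,0,0],[0,35,0,0,0,0],[0,0,0,0,0,0]]]'; python3 - <<'E'
from h import *
i=viewer.read_camera('scene');j=viewer.read_camera('top')
cv2.imwrite('pics/s8.png',i);cv2.imwrite('pics/t8.png',j)
o=np.hstack([cv2.resize(i[130:240,110:230],None,fx=3.5,fy=3.5,interpolation=2),cv2.resize(j[150:260,290:395],None,fx=3.5,fy=3.5,interpolation=2)])
p=cv2.resize(i[150:250,220:420],None,fx=2,fy=2)
q=np.zeros((o.shape[0]+p.shape[0],o.shape[1],3),np.uint8);q[:o.shape[0]]=o;q[o.shape[0]:,:p.shape[1]]=p
cv2.imwrite('pics/a8.png',q[:600])
E
```

```text
time: 8.53
tool_pos: [0.5185, -0.1735, 0.3962]
tool_rot: [-3.13, 0.001, 1.766]
contact_force: [0.5, 0.1, 0.6]
opening: 0.0401
time: 8.95
tool_pos: [0.4177, -0.0049, 0.4242]
tool_rot: [3.131, 0.016, 1.755]
contact_force: [1.4, 0.6, 0.4]
opening: 0.0684
time: 9.28
tool_pos: [0.411, 0.1087, 0.4286]
tool_rot: [3.125, 0.014, 1.757]
contact_force: [-0.4, -1.2, -0.4]
opening: 0.0906
```

View pics/a8.png

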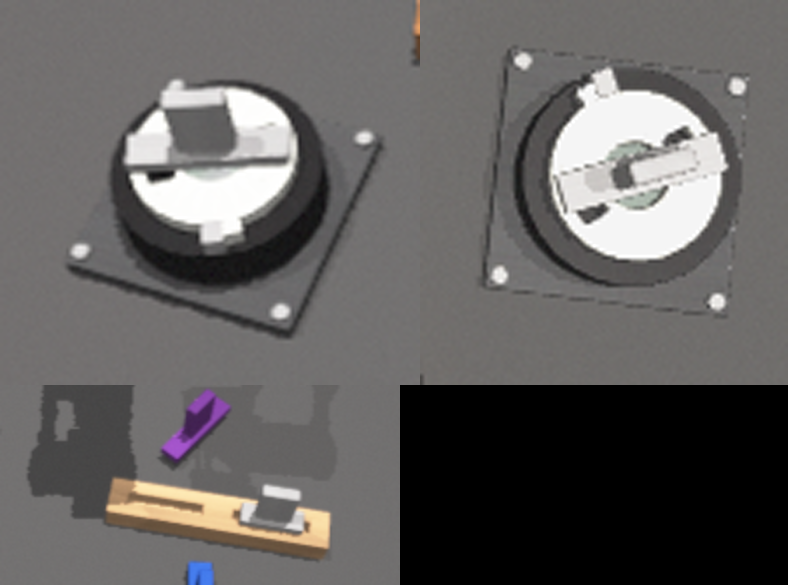

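The spanner stands upright in the ring with its bar flat, the lug is beside the stop block, and the narrow spanner is untouched. One last zoom on lug and block before handing in.

```bash
python3 - <<'E'
from h import *
i=cv2.imread('pics/s8.png');j=cv2.imread('pics/t8.png')
o=np.hstack([cv2.resize(i[182:206,158:188],None,fx=13,fy=13,interpolation=0),cv2.resize(j[164:188,328:358],None,fx=13,fy=13,interpolation=0)])
cv2.imwrite('pics/a9.png',o)
s=robot.observe();print(s['time'],s['contact_force'],s['opening'])
E
```

```text
9.3833 [-0.34246585 -0.70383042  0.26320268] 0.09167637948397106
```

View pics/a9.png

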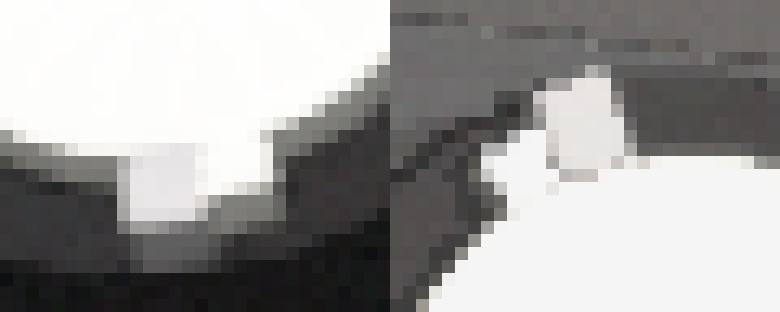

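In both views there is no gap between the lug and the block. I hand in.

```bash
python3 -c "
from cell import robot
print(robot.hand_in())"
```

```text
the job is handed in; nothing more can be done
None
```

The job is done and handed in after about 9.4 s of robot time. The arm took the wide spanner from the rack and seated both pins in the ring. It then turned the ring clockwise until the lug met the stop block, let go and moved well clear.

- **Seating:** Contact came at the expected height (TCP z 0.2685 m), and the picture taken before turning showed the bar flat on the ring.
- **Home:** The torque about the ring axis rose from about 0.15 to 1.4 N m at the stop. In the last pictures no gap shows between lug and block in either view.
- **Final state:** The spanner stands upright in the ring, the narrow spanner is still in its rack slot, and the tool reads no outside force.
- **Disagreements:** The two cameras differed by 3–4 mm on the ring's position, so I used a value between them, within the holes' play. The spanner's stop angle was about 3° past what I predicted, with the slab twisting slightly in the pads. I did not measure the ring's final angle separately.

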